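Reach a toy wheel from under the wire rack

TASK

A brown wooden toy wheel has rolled under the low white wire rack. Take the reacher lying on the table by its grip, slide its open jaws under the rack around the wheel, squeeze the trigger so that they close on it, and draw the wheel out until it is well clear of the rack's front; then let go of the trigger, leaving the wheel lying flat on the table in front of the rack. Do not touch the wheel with the gripper's own fingers.

Things in the scene. Friction and masses are not known exactly. Their poses are not given: they have to be found in the camera images.
- reacher: Pick-up tool, 300 mm long, 0.2 kg, lying on its side, slid so on small feet. Origin: at table level under the grip's middle; x runs to the jaws, z up. Black handle bar x -31 to -9, orange trigger x 17 to 31 mm, both across y -28 to 28, 32 mm high; housing (24 wide) and rod along y = -50. Orange jaw pads: x 215 to 262, middle (240, -50), 4 to 22 mm up; open they are 70 mm apart, 92 mm overall.
- trigger (a joint): Trigger travel towards the handle, m: 0 released, 62 mm over handle and trigger, jaws open; 0.022 at its stop, 40 mm over both. Its spring pushes out with 7.5 N at 0, 13 N at the stop. Each mm closes the jaws by about 2.2 mm: at 0.006 the pads are still 57 mm apart, at about 0.012 they meet the 44 mm wheel and stop. Released, it springs back and the jaws open.
- wheel: Brown wooden toy wheel with a pale hub and dark centre hole, 44 mm in diameter, 20 mm thick, 30 g, lying flat on the table under the rack, 50 to 80 mm behind its front. Origin: centre of its underside, z up. In a row with it, 90 mm apart in any order, lie a blue jar lid (42 mm) and a square grey puzzle bit (36 mm).
- rack: Low fixed rack of white wires 28 mm apart, legs at its corners only, two small cartons on its rear half. 320 mm deep along its x, 440 mm wide along its y, 57 mm clear under the wires. Origin: at table level under its middle, z up. The open front is the edge at x = -160 mm; +x points in under the rack.
Things that resemble listed ones, but are neither listed nor needed, are in the scene too. There is more than one size of the wheel; the job needs the middle-sized.

How it is judged:
On the way, in this order (a step that is already met when the one before it is completed fails the run):
1. under the rack the reacher's jaws are squeezed shut on the wheel (contact force between reacher and wheel above 2 N and value of joint trigger between 0.009 and 0.017 m and x of wheel in the frame of rack above -0.15 m), for 0.2 s.
2. the wheel is drawn clear of the rack's front between the closed jaws (contact force between reacher and wheel above 2 N and value of joint trigger between 0.009 and 0.017 m and x of wheel in the frame of rack below -0.19 m), for 0.1 s.
At the end, for the whole second after the job is handed in: The wheel lies flat (within 10 degrees) and still on the table in front of the rack, its centre 30 to 340 mm ahead of the rack's front edge, and the reacher's trigger is released (less than 3 mm travel) (x of wheel in the frame of rack between -0.5 and -0.19 m and height (world z) of wheel below 0.01 m and angle between wheel's own z axis and vertical below 0.17 rad and linear speed of wheel below 0.02 m/s and value of joint trigger below 0.003 m); the robot touches nothing.
It fails at once if the gripper's own fingers touch the wheel (contact force between the fingers and wheel above 0.5 N).
It also fails if it takes over 45 s, if anything falls off the work surface, if the arm or the gripper's body presses on something with over 40 N, if the wrist force passes 120 N, or if a joint passes its speed limit or range.

ROBOT

A 7-joint arm with a two-finger parallel gripper is mounted at the origin on the work surface. World frame = base frame: x ahead of the robot, y to its left, z up, the work surface at z = 0. Lengths are in m, angles in rad, forces in N, time in s.
With the tool pointing down it reaches from about 0.4 to 0.85 m from the base axis. Payload 4.5 kg.
Tool frame: the origin (TCP) lies between the finger pads; the fingertips stand 11 mm ahead of it and the grasp point (between the pads) lies 8 mm behind it (r.tip_reach is the distance from the TCP to the fingertips, in m); x points along the fingers, y is the direction in which the jaws open and shut, and the axes are right-handed (so a half turn about x gives the same grasp; the last joint's range is limited). The gripper opens to 88 mm and grips with 3 to 60 N. Pads are 18 mm wide; open, the fingers measure 123 mm over their backs; the gripper's body (75 mm by 187 mm) begins 45 mm behind the grasp point.
Start: joints at [-1.145, 0.689, -0.195, 1.565, 0.157, 0.902, -0.215], TCP at [0.239, 0.578, 0.25] pointing down, gripper open.
Joint ranges: [-3.01, 3.01], [-0.46, 2.08], [-1.47, 1.51], [0.13, 2.56], [-1, 4.14], [0.04, 2.09], [-2.66, 2.66]. Speed limits (rad/s): [2.57, 2.57, 3.14, 3.14, 3.14, 3.14, 3.14].

INTERFACE

Orientations are given as a unit quaternion [x, y, z, w].
In Python, from plant import r gives the robot as it stands.
- The arm moves only by the tool drive_tool, never from a script. Its argument "deltas" is a list of rows, each a list of 3 entries, a list of its own where there are three numbers: the turn, a rotation vector about the tool's x, y, z in degrees, then the shift along the tool's x, y, z in cm, then the finger opening in cm, from 0 to 8.81. A call has 1 to 12 rows; each row shifts and turns the commanded pose from where the row before left it, along the tool's axes as they then stand; what a row does not reach is not made up. A row lasts 1/12 s, in which the tool goes at most 41.7 mm and 7.16 degrees, less where a joint would pass 70% of its speed; a pose out of reach is approached as far as the arm can. A call is refused whole if a number of a shift passes 4.17 or a number of a turn 7.16, either way. A call with a gripper value outside its range is refused whole. The fingers move at their own pace and stop on an object; "force" is the grip in N (left out, the last holds). Time passes only in rows, so rows that do not move let the fingers close. It gives the time, the measured TCP pose, the force and the opening at its end, in the units of the state.
- r.get_state(): the state, without advancing time (a new reading comes with each control period).
- r.snapshot(name): name is "scene" or "top"; returns a dict with "color" (480x640x3 uint8, red, green, blue), "fov_y" (degrees; the focal length in pixels is half the picture's height over the tangent of half this angle, whatever the lens; pixels are square), "cx", "cy" (the principal point, pixels), "extrinsics" (4x4, takes a point from world to camera coordinates). Camera axes: x right, y up, looking along -z (the intrinsics and any distortion apply to the point x, -y, -z); pixel columns grow to the right and rows downward; lengths in m; the calibration is good to about 2 mm. A picture is of the moment at which its call begins. There is no depth.
- r.finish_job(): hands the job in, once; it reports no verdict.
The state is a dict: "clock": time; "q": joint angles; "qd": joint speeds; "joint_torque": joint torques, N m; "tool_pos": TCP position; "eef_rot": TCP orientation; "contact_force": force on the tool from outside, world axes, zero at the start; "moment": the same for the moment, N m; "opening": opening from 0.0 (shut) to 1.0 (fully open).
Only numpy, scipy, OpenCV 4.12 (cv2) and the standard library are available. Lean on these libraries where they do the work, as an engineer would, in place of code of your own. Each camera call takes 0.05 s, during which the arm holds its last target. There are 200 camera calls.

## Working session

There is one attempt and no reset: what is moved stays moved. The work goes in short steps, Python scripts to look and compute and a tool call to move; the robot and the scene stay as the last step left them, time stands still between calls to the robot, and variables do not carry over. Pictures are saved under pics/ and viewed, about 8 in all and at most 12, crops included, and the job is handed in when it is done.

Besides the shell and the picture viewer there is one more tool, called after ">>>" as name(argument=value, ...), one argument or row to a line, values as JSON. drive_tool: Moves the arm, as the interface text tells. Its arguments: {"type":"object","properties":{"deltas":{"type":"array","items":{"type":"array"}},"force":{"type":"number"}},"required":["deltas"]}

```bash
mkdir -p pics; ls
cat > h.py <<'E'
import numpy as np, cv2, pickle
from plant import r
def snap(n,f):
    s=r.snapshot(n); pickle.dump(s,open(f'pics/{f}.pkl','wb')); cv2.imwrite(f'pics/{f}.png',s['color'][:,:,::-1]); return s
def load(f): return pickle.load(open(f'pics/{f}.pkl','rb'))
def crop(f,x0,y0,w,h,k):
    im=cv2.imread(f'pics/{f}.png')[y0:y0+h,x0:x0+w]; n=f'pics/{f}_c{x0}_{y0}.png'; cv2.imwrite(n,cv2.resize(im,None,fx=k,fy=k,interpolation=cv2.INTER_CUBIC)); print(n)
def F(s): return 240/np.tan(np.radians(s['fov_y'])/2)
def world(s,u,v,z):
    E=np.array(s['extrinsics']);f=F(s);d=np.array([(u-s['cx'])/f,-(v-s['cy'])/f,-1.]);R=E[:3,:3];c=-R.T@E[:3,3];w=R.T@d
    return c+w*(z-c[2])/w[2]
def pix(s,p):
    E=np.array(s['extrinsics']);f=F(s);q=E[:3,:3]@np.array(p)+E[:3,3];return np.array([s['cx']+f*q[0]/-q[2],s['cy']-f*q[1]/-q[2]])
E
python3 - <<'E'
from h import *
for n in('scene','top'):
    s=snap(n,n+'0'); print(n,{k:v for k,v in s.items() if k not in('color',)})
print(r.get_state())
E
```

```text
pics
scene {'fov_y': 46.21433074949852, 'cx': 311.337292993612, 'cy': 239.47948182009674, 'extrinsics': array([[-0.4085062 ,  0.91256811, -0.01849656,  0.36830555],
       [-0.67135219, -0.28667456,  0.68345003,  0.29781242],
       [ 0.61839221,  0.29161128,  0.72976293, -1.18805756],
       [ 0.        ,  0.        ,  0.        ,  1.        ]])}
top {'fov_y': 51.75619288292553, 'cx': 320.74995469368827, 'cy': 243.29549102844226, 'extrinsics': array([[ 0.00293113, -0.99999444, -0.00159285, -0.19488063],
       [ 0.98519557,  0.00261471,  0.17141427, -0.53560635],
       [-0.17140915, -0.0020717 ,  0.98519775, -0.91195874],
       [ 0.        ,  0.        ,  0.        ,  1.        ]])}
{'clock': 0.1, 'q': array([-1.14517589,  0.68988093, -0.19448552,  1.56622921,  0.15730976,
        0.90252633, -0.21507649]), 'qd': array([-0.00061786, -0.00268895, -0.00107186, -0.00144226, -0.00092149,
        0.00109705, -0.00056267]), 'joint_torque': array([-3.00734740e-03, -5.28501284e+01, -1.27122704e+00, -1.53838867e+01,
       -5.25460986e-02,  1.99093272e-03,  3.42380963e-05]), 'tool_pos': array([0.23851951, 0.57710019, 0.24900421]), 'eef_rot': array([ 0.137036  ,  0.693645  , -0.1381999 ,  0.69352616]), 'contact_force': array([-0.09046082, -0.22260495, -0.20937416]), 'moment': array([ 0.00594272,  0.05019384, -0.03017768]), 'opening': 1.0004908128924868}
```

View pics/top0.png

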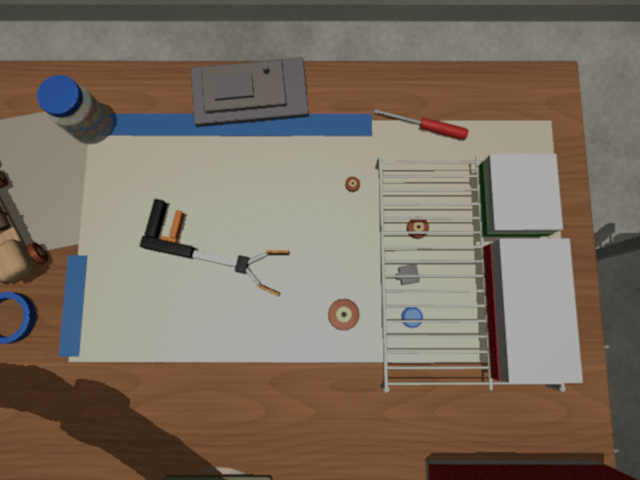

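View pics/scene0.png

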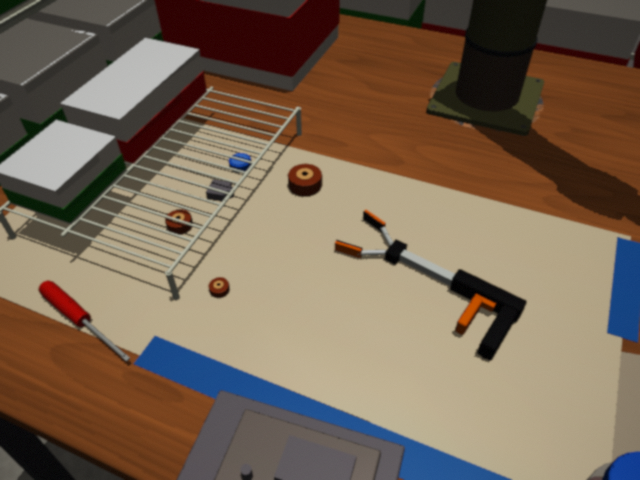

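The top view shows the reacher at about (145–290, 200–295) with its grip bar at (156,218), its trigger at (176,225) and its jaws at (265–290, 252–292). The rack's front rail is at u≈380–386, and its open front faces image left (world +y). The middle-sized wheel is under the rack at (418,228). The small wheel (353,184) and large wheel (343,314) in front of the rack are decoys.

Run:
```python
from h import *
crop('top0',130,160,310,230,2.5)
s=load('top0')
for n,u,v,z in [('wheel',418,228,.02),('small',353,184,.015),('big',343,314,.02),('bit',408,275,.01),('lid',412,317,.01),('railA',380,162,.06),('railB',386,388,.06),('handle end',158,204,.032),('handle',145,243,.032),('jawL tip',289,252,.022),('jawR tip',279,293,.022),('pivot',242,264,.02)]: print(n,world(s,u,v,z).round(3))
```

```text
pics/top0_c130_160.png
wheel [ 0.572 -0.388  0.02 ]
small [ 0.665 -0.259  0.015]
big [ 0.401 -0.237  0.02 ]
bit [ 0.479 -0.367  0.01 ]
lid [ 0.396 -0.373  0.01 ]
railA [ 0.696 -0.309  0.06 ]
railB [ 0.267 -0.313  0.06 ]
handle end [0.617 0.131 0.032]
handle [0.538 0.152 0.032]
jawL tip [ 0.523 -0.131  0.022]
jawR tip [ 0.442 -0.112  0.022]
pivot [ 0.499 -0.038  0.02 ]
```

View pics/top0_c130_160.png

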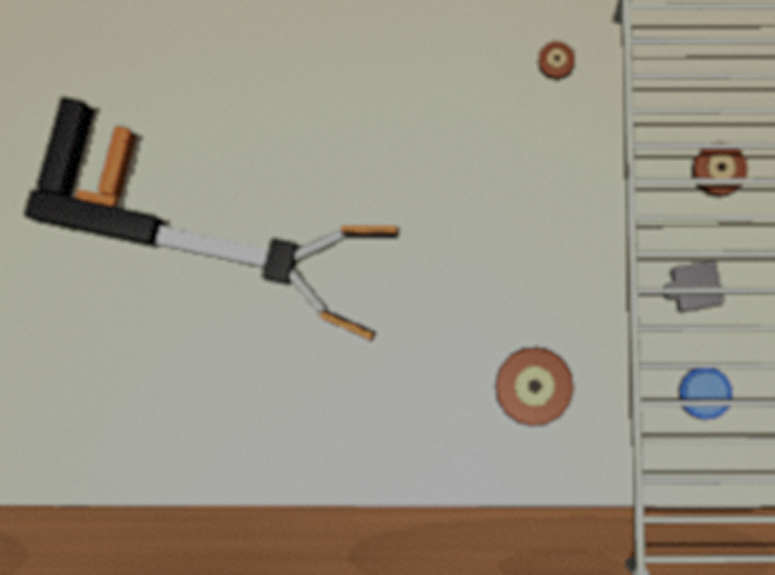

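The crop shows the reacher pointing right and about 12° downwards. Its handle is at crop (40–90, 98–195), its trigger at (100–130, 125–205), and its jaw tips at (397,232) and (373,336). The wheel is at (720,169) and the front rail runs from (625,15) to (637,565). I'll fit the pose and check it with an overlay.

```bash
cat >> h.py <<'E'
def overlay(f,O,th,box,k,out,trig=0,extra=[]):
    s=load(f); x0,y0,w,h=box
    im=cv2.resize(s['color'][y0:y0+h,x0:x0+w,::-1].copy(),None,fx=k,fy=k,interpolation=cv2.INTER_CUBIC)
    c,sn=np.cos(th),np.sin(th); R=np.array([[c,-sn],[sn,c]])
    def rect(xa,xb,ya,yb,z,col):
        P=[np.append(np.array(O)+R@np.array(p),z) for p in((xa,ya),(xb,ya),(xb,yb),(xa,yb))]
        q=np.array([(pix(s,p)+.5-[x0,y0])*k for p in P]).round().astype(int); cv2.polylines(im,[q],True,col,1)
    rect(-.031,-.009,-.028,.028,.032,(0,255,0)); rect(.017-trig,.031-trig,-.028,.028,.032,(255,255,0))
    rect(.215,.262,-.096,-.004,.022,(255,0,255)); rect(-.03,.262,-.0501,-.0499,.025,(0,0,255))
    for p,rad in extra:
        q=np.array([(pix(s,(p[0]+rad*np.cos(a),p[1]+rad*np.sin(a),p[2]))+.5-[x0,y0])*k for a in np.linspace(0,6.28,40)]).round().astype(int); cv2.polylines(im,[q],True,(0,255,255),1)
    cv2.imwrite(f'pics/{out}.png',im)
E
python3 - <<'E'
from h import *
overlay('top0',(.585,.125),np.radians(-101.7),(135,190,300,115),2.6,'ov1',0,[((.572,-.388,.02),.022)])
E
```

```text
(no output)
```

View pics/ov1.png

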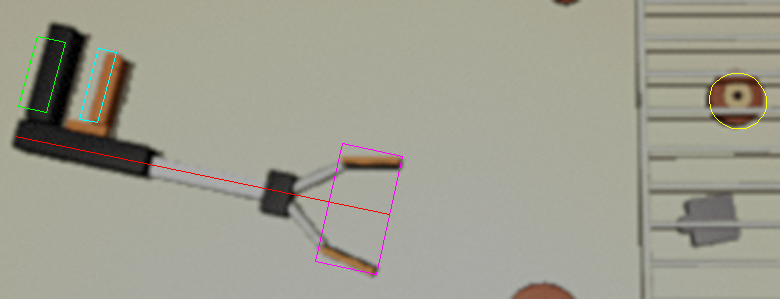

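The overlay matches the jaws, the rod and the wheel. The handle is about 11 mm further along x than the fit puts it, because the handle's left top edge is at (48,25) and I drew it at (37,37). I'll check with the second camera using the pose shifted to the handle.

Run:
```python
from h import *
th=np.radians(-102.2);x=np.array([np.cos(th),np.sin(th)]);y=np.array([-x[1],x[0]])
O=np.array([.585,.125])+.010*x+.004*y; print(O)
overlay('scene0',O,th,(325,200,210,165),3.5,'ov2',0)
```

```text
[0.58679642 0.11438054]
```

View pics/ov2.png

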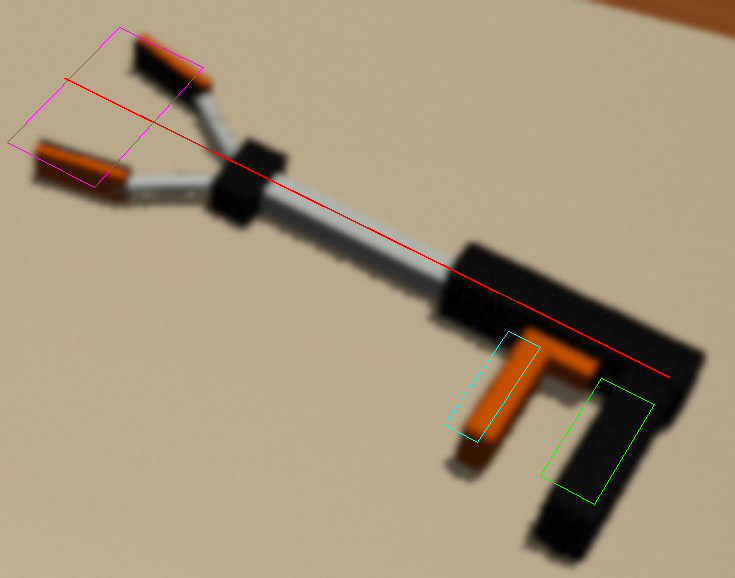

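In the scene view the jaws and trigger fit the unshifted pose to within about 5 px, and the handle is simply longer than the trigger. The grasp has ±13 mm of slack, so I take O≈(0.587, 0.120) and a heading of −102°.

```bash
cat >> h.py <<'E'
from scipy.spatial.transform import Rotation as Ro
def to(p,yaw_y):
    """shift (cm, tool axes) and turn (deg, tool axes) to TCP p, tool down, tool y at heading yaw_y deg"""
    st=r.get_state();R=Ro.from_quat(st['eef_rot'])
    x=np.array([0,0,-1.]);y=np.array([np.cos(np.radians(yaw_y)),np.sin(np.radians(yaw_y)),0]);G=Ro.from_matrix(np.c_[x,y,np.cross(x,y)])
    m=R.as_matrix();print('t',round(st['clock'],2),'pos',st['tool_pos'].round(4),'tool y head',round(float(np.degrees(np.arctan2(m[1,1],m[0,1]))),2),'op',round(float(st['opening']*8.81),2),'F',st['contact_force'].round(1),'q7',st['q'][6].round(2))
    print('shift now-axes cm',(m.T@(np.array(p)-st['tool_pos'])*100).round(2),'in final axes',(G.as_matrix().T@(np.array(p)-st['tool_pos'])*100).round(2),'turn',np.degrees((R.inv()*G).as_rotvec()).round(2))
E
python3 - <<'E'
from h import *
for h in(-102.2,77.8): to((.587,.12,.15),h)
E
```

```text
t 0.1 pos [0.2385 0.5771 0.249 ] tool y head 67.55 op 8.81 F [-0.1 -0.2 -0.2] q7 -0.22
shift now-axes cm [  9.96 -28.93  49.66] in final axes [  9.9   37.31 -43.72] turn [ 1.6975e+02  1.4000e-01 -0.0000e+00]
t 0.1 pos [0.2385 0.5771 0.249 ] tool y head 67.55 op 8.81 F [-0.1 -0.2 -0.2] q7 -0.22
shift now-axes cm [  9.96 -28.93  49.66] in final axes [  9.9  -37.31  43.72] turn [-10.25   0.     0.09]
```

>>> drive_tool(
  deltas=[
    [[0,0,0],[0.5,-2.0,3.4],8.8],
    [[0,0,0],[0.5,-2.0,3.4],8.8],
    [[0,0,0],[0.5,-2.0,3.4],8.8],
    [[0,0,0],[0.5,-2.0,3.4],8.8],
    [[0,0,0],[0.5,-2.0,3.4],8.8],
    [[0,0,0],[0.5,-2.0,3.4],8.8],
    [[0,0,0],[0.5,-2.0,3.4],8.8],
    [[0,0,0],[0.5,-2.0,3.4],8.8],
    [[0,0,0],[0.5,-2.0,3.4],8.8],
    [[0,0,0],[0.5,-2.0,3.4],8.8],
    [[0,0,0],[0.5,-2.0,3.4],8.8],
    [[0,0,0],[0.5,-2.0,3.4],8.8],
  ],
  force=20,
)

```text
clock: 1.1
tool_pos: [0.5248, 0.1982, 0.1892]
eef_rot: [0.137, 0.694, -0.138, 0.693]
contact_force: [-0.4, 0.6, -0.1]
opening: 0.999
```

>>> drive_tool(
  deltas=[
    [[0,0,0],[0.5,-2.0,3.4],8.8],
    [[0,0,0],[0.5,-2.0,3.4],8.8],
    [[-5,0,0],[0.5,0,0],8.8],
    [[-5,0,0],[0.5,0,0],8.8],
    [[0,0,0],[0,0,0],8.8],
    [[0,0,0],[0,0,0],8.8],
    [[0,0,0],[0,0,0],8.8],
  ],
)

```text
clock: 1.68
tool_pos: [0.5714, 0.1378, 0.1698]
eef_rot: [0.077, 0.703, -0.077, 0.703]
contact_force: [-0.1, 0.5, 0.5]
opening: 1.001
```

Run:
```python
from h import *
to((.587,.12,.016),77.8)
```

```text
t 1.68 pos [0.5714 0.1378 0.1698] tool y head 77.49 op 8.82 F [-0.1  0.5  0.5] q7 0.73
shift now-axes cm [15.38 -1.4   1.91] in final axes [15.38 -1.41  1.9 ] turn [-0.31 -0.01 -0.02]
```

Now I align above the grip and take a close look in both cameras before lowering.

>>> drive_tool(
  deltas=[
    [[0,0,0],[2.5,-0.7,0.95],8.8],
    [[0,0,0],[2.5,-0.7,0.95],8.8],
    [[0,0,0],[2.5,0,0],8.8],
    [[0,0,0],[2.5,0,0],8.8],
    [[0,0,0],[0,0,0],8.8],
    [[0,0,0],[0,0,0],8.8],
  ],
)

```text
clock: 2.18
tool_pos: [0.5864, 0.12, 0.0694]
eef_rot: [0.076, 0.704, -0.077, 0.702]
contact_force: [-0.5, 0.1, 0.1]
opening: 0.999
```

Run:
```python
from h import *
to((.587,.12,.016),77.8)
a=snap('scene','s1');b=snap('top','t1')
A=a['color'][180:380,380:560,::-1];B=b['color'][150:350,80:260,::-1]
cv2.imwrite('pics/near1.png',cv2.resize(np.hstack([A,B]),None,fx=2.2,fy=2.2,interpolation=cv2.INTER_CUBIC))
```

```text
t 2.18 pos [0.5864 0.12   0.0694] tool y head 77.58 op 8.8 F [-0.5  0.1  0.1] q7 0.71
shift now-axes cm [5.34 0.02 0.07] in final axes [5.34 0.01 0.06] turn [-0.22 -0.1   0.05]
```

View pics/near1.png

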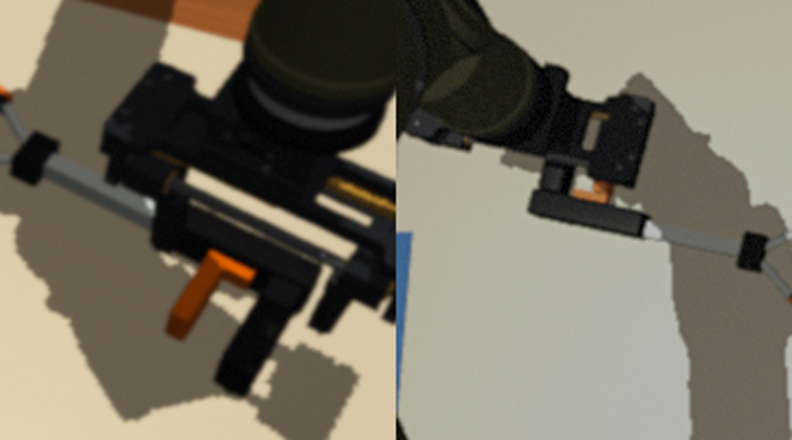

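The left panel shows the two fingers bracketing the trigger and handle along their axis, with fingertips at about (170,245) and (325,325). The right panel shows the body over the grip. I lower in steps and watch the force.

>>> drive_tool(
  deltas=[
    [[0,0,0],[1.0,0,0],8.8],
    [[0,0,0],[1.0,0,0],8.8],
    [[0,0,0],[1.0,0,0],8.8],
    [[0,0,0],[0,0,0],8.8],
  ],
)

```text
clock: 2.62
tool_pos: [0.5859, 0.119, 0.0378]
eef_rot: [0.076, 0.704, -0.077, 0.702]
contact_force: [0.7, -1.1, -1.2]
opening: 1.0
```

>>> drive_tool(
  deltas=[
    [[0,0,0],[0.8,0,0],8.8],
    [[0,0,0],[0.8,0,0],8.8],
    [[0,0,0],[0.7,0,0],8.8],
    [[0,0,0],[0,0,0],8.8],
    [[0,0,0],[0,0,0],8.8],
  ],
)

```text
clock: 3.03
tool_pos: [0.5868, 0.1193, 0.0161]
eef_rot: [0.076, 0.703, -0.077, 0.703]
contact_force: [0.4, 0.1, -0.2]
opening: 0.995
```

Run:
```python
from h import *
to((.587,.12,.016),77.8)
```

```text
t 3.03 pos [0.5868 0.1193 0.0161] tool y head 77.56 op 8.77 F [ 0.4  0.1 -0.2] q7 0.69
shift now-axes cm [ 0.01  0.07 -0.  ] in final axes [ 0.01  0.07 -0.  ] turn [-0.24 -0.05  0.03]
```

Now I close gently to an opening of 5.9 cm, which should put the trigger at about 3 mm with the jaws still open.

>>> drive_tool(
  deltas=[
    [[0,0,0],[0,0,0],7.5],
    [[0,0,0],[0,0,0],6.8],
    [[0,0,0],[0,0,0],6.4],
    [[0,0,0],[0,0,0],6.1],
    [[0,0,0],[0,0,0],5.9],
    [[0,0,0],[0,0,0],5.9],
    [[0,0,0],[0,0,0],5.9],
    [[0,0,0],[0,0,0],5.9],
  ],
  force=20,
)

```text
clock: 3.7
tool_pos: [0.5876, 0.12, 0.017]
eef_rot: [0.077, 0.703, -0.076, 0.703]
contact_force: [0.6, 1.5, 0.8]
opening: 0.668
```

Run:
```python
from h import *
to((.622,-.02,.016),90)
snap('top','t2');crop('top0' if 0 else 't2',130,160,310,230,2.5)
```

```text
t 3.7 pos [0.5876 0.12   0.017 ] tool y head 77.57 op 5.89 F [0.6 1.5 0.8] q7 0.69
shift now-axes cm [  0.09 -12.93   6.38] in final axes [  0.1  -14.     3.44] turn [-12.43   0.05  -0.06]
pics/t2_c130_160.png
```

View pics/t2_c130_160.png

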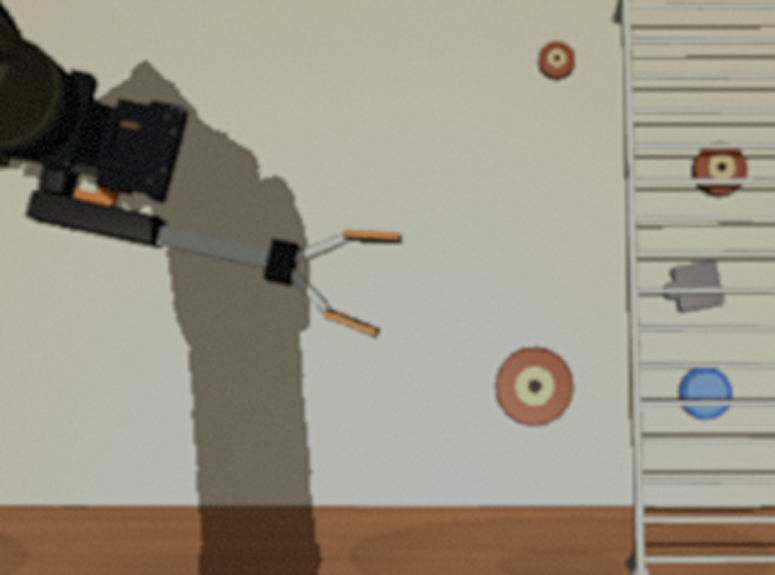

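The jaws are still open, with pad tips at (400,238) and (377,332), and the grip sits at 5.89 cm. The path to the wheel at (720,169) is free. I compute the jaw offset from the TCP out of this picture.

Run:
```python
from h import *
s=load('t2');st=r.get_state()
c=lambda u,v:(130+u/2.5-.3,160+v/2.5-.3)
pads=np.array([world(s,*c(*p),.022) for p in((345,234),(400,238),(326,315),(377,332))])[:,:2]
m=pads.mean(0);piv=world(s,*c(282,262),.022)[:2];hou=world(s,*c(95,219),.03)[:2];W=world(s,*c(720,169),.02)[:2]
print('mid',m,'W',W,'gap',np.linalg.norm(pads[:2].mean(0)-pads[2:].mean(0)),'tipgap',np.linalg.norm(pads[1]-pads[3]))
print('head',[np.degrees(np.arctan2(*(m-q)[::-1])) for q in(piv,hou)])
d=m-st['tool_pos'][:2]
for h in(-102.4,):
    t=np.radians(h);x=np.array([np.cos(t),np.sin(t)]);y=np.array([-x[1],x[0]]);print('rel (nominal 240,-50)',d@x,d@y)
```

```text
mid [ 0.48381346 -0.10257369] W [ 0.57368434 -0.38719274] gap 0.07086953363941961 tipgap 0.07616423895293428
head [np.float64(-102.17653262414167), np.float64(-102.4228850124408)]
rel (nominal 240,-50) 0.23969230589112134 -0.053546282408127706
```

The offset is (240, −53) mm, against a nominal (240, −50), and the heading is −102.4°. I turn the reacher square to the rack and stage it in front at about (0.625, 0.03).

>>> drive_tool(
  deltas=[
    [[-1,0,0],[0,0,0],5.9],
    [[-2,0,0],[0,0,0],5.9],
    [[-2.2,0,0],[0,0,0],5.9],
    [[-2.2,0,0],[0,0,0],5.9],
    [[-2.2,0,0],[0,0,0],5.9],
    [[-1.8,0,0],[0,0,0],5.9],
    [[-1,0,0],[0,0,0],5.9],
    [[0,0,0],[0,0,0],5.9],
  ],
)

```text
clock: 4.42
tool_pos: [0.5871, 0.1192, 0.017]
eef_rot: [-0.001, 0.707, 0.001, 0.707]
contact_force: [-1.2, 0.7, 4.6]
opening: 0.668
```

>>> drive_tool(
  deltas=[
    [[0,0,0],[0,-0.5,0.2],5.9],
    [[0,0,0],[0,-1,0.4],5.9],
    [[0,0,0],[0,-1,0.4],5.9],
    [[0,0,0],[0,-1,0.4],5.9],
    [[0,0,0],[0,-1,0.4],5.9],
    [[0,0,0],[0,-1,0.45],5.9],
    [[0,0,0],[0,-1,0.4],5.9],
    [[0,0,0],[0,-1,0.4],5.9],
    [[0,0,0],[0,-1,0.4],5.9],
    [[0,0,0],[0,-0.5,0.3],5.9],
    [[0,0,0],[0,0,0],5.9],
    [[0,0,0],[0,0,0],5.9],
  ],
)

```text
clock: 5.42
tool_pos: [0.6255, 0.027, 0.017]
eef_rot: [0.0, 0.707, -0.001, 0.708]
contact_force: [0.3, -1.4, 6.3]
opening: 0.665
```

Run:
```python
from h import *
to((.6255,-.147,.016),90)
snap('top','t3');crop('t3',180,160,310,230,2.5)
```

```text
t 5.42 pos [0.6255 0.027  0.017 ] tool y head 89.9 op 5.86 F [ 0.3 -1.4  6.3] q7 0.98
shift now-axes cm [  0.12 -17.4    0.03] in final axes [  0.1 -17.4   0. ] turn [-0.1   0.07  0.08]
pics/t3_c180_160.png
```

View pics/t3_c180_160.png

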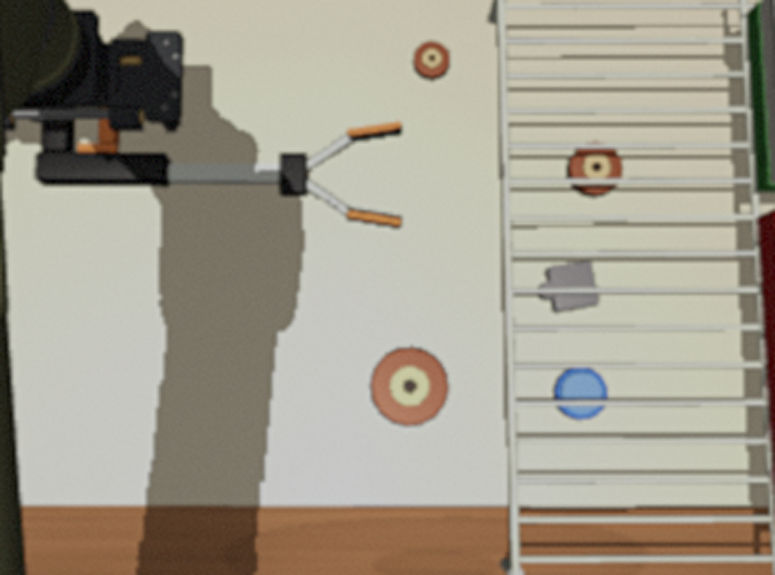

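The reacher is now square to the rack, with its pad centres at (375,129) and (375,217) and their midline at row 173, against the wheel at row 169. The way in is clear.

Run:
```python
from h import *
s=load('t3');st=r.get_state()
c=lambda u,v:(180+u/2.5-.3,160+v/2.5-.3)
pads=np.array([world(s,*c(*p),.022) for p in((350,134),(400,126),(348,211),(400,222))])[:,:2]
m=pads.mean(0);W=world(s,*c(595,169),.02)[:2];rod=[world(s,*c(*p),.02)[:2] for p in((170,173),(290,174))]
print('mid',m,'W',W,'need',W-m,'rel',m-st['tool_pos'][:2],'rod x',rod,'rail y',world(s,*c(502,170),.06))
```

```text
mid [ 0.56956499 -0.21071147] W [ 0.57368434 -0.38719274] need [ 0.00411935 -0.17648127] rel [-0.055935   -0.23777031] rod x [array([ 0.56953244, -0.04709965]), array([ 0.56896658, -0.14314562])] rail y [ 0.56439551 -0.30792863  0.06      ]
```

>>> drive_tool(
  deltas=[
    [[0,0,0],[-0.1,-0.4,0.2],5.9],
    [[0,0,0],[0,-0.9,0.2],5.9],
    [[0,0,0],[0,-1,0],5.9],
    [[0,0,0],[0,-1,0],5.9],
    [[0,0,0],[0,-1,0],5.9],
    [[0,0,0],[0,-1,0],5.9],
    [[0,0,0],[0,-1,0],5.9],
    [[0,0,0],[0,-1,0],5.9],
    [[0,0,0],[0,-1,0],5.9],
    [[0,0,0],[0,-0.7,0],5.9],
    [[0,0,0],[0,-0.3,0],5.9],
    [[0,0,0],[0,0,0],5.9],
  ],
)

```text
clock: 6.47
tool_pos: [0.6285, -0.065, 0.0177]
eef_rot: [0.001, 0.707, -0.001, 0.707]
contact_force: [0.4, 0.0, -3.0]
opening: 0.668
```

>>> drive_tool(
  deltas=[
    [[0,0,0],[0,-0.4,0],5.9],
    [[0,0,0],[0,-1,0],5.9],
    [[0,0,0],[0,-1,0],5.9],
    [[0,0,0],[0,-1,0],5.9],
    [[0,0,0],[0,-1,0],5.9],
    [[0,0,0],[0,-1,0],5.9],
    [[0,0,0],[0,-1,0],5.9],
    [[0,0,0],[0,-1,0],5.9],
    [[0,0,0],[0,-0.7,0],5.9],
    [[0,0,0],[0,-0.4,0],5.9],
    [[0,0,0],[0,0,0],5.9],
    [[0,0,0],[0,0,0],5.9],
  ],
)

```text
clock: 7.47
tool_pos: [0.6284, -0.1486, 0.0177]
eef_rot: [0.0, 0.707, -0.0, 0.707]
contact_force: [0.6, -0.7, -0.5]
opening: 0.669
```

Run:
```python
from h import *
to((.6296,-.150,.017),90)
snap('top','t4');crop('t4',280,160,190,140,4)
```

```text
t 7.47 pos [ 0.6284 -0.1486  0.0177] tool y head 89.95 op 5.89 F [ 0.6 -0.7 -0.5] q7 1.24
shift now-axes cm [ 0.07 -0.14  0.12] in final axes [ 0.07 -0.14  0.12] turn [-0.05 -0.   -0.02]
pics/t4_c280_160.png
```

View pics/t4_c280_160.png

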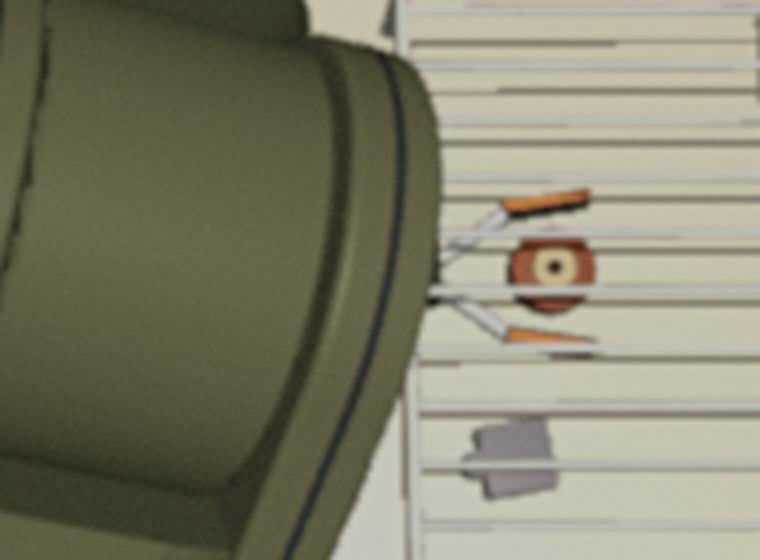

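The jaws now bracket the wheel: pads at (503–592, ~203) and (505–595, ~338), wheel centre at about (553,272). I squeeze.

>>> drive_tool(
  deltas=[
    [[0,0,0],[0,-0.2,0],5.7],
    [[0,0,0],[0,0,0],5.5],
    [[0,0,0],[0,0,0],5.3],
    [[0,0,0],[0,0,0],5.1],
    [[0,0,0],[0,0,0],4.9],
    [[0,0,0],[0,0,0],4.7],
    [[0,0,0],[0,0,0],4.6],
    [[0,0,0],[0,0,0],4.6],
    [[0,0,0],[0,0,0],4.6],
    [[0,0,0],[0,0,0],4.6],
  ],
  force=22,
)

```text
clock: 8.35
tool_pos: [0.6286, -0.1506, 0.0177]
eef_rot: [0.0, 0.707, -0.0, 0.707]
contact_force: [-0.9, 0.9, -1.0]
opening: 0.55
```

Run:
```python
from h import *
to((.6296,.03,.017),90)
```

```text
t 8.35 pos [ 0.6286 -0.1506  0.0177] tool y head 89.96 op 4.84 F [-0.9  0.9 -1. ] q7 1.25
shift now-axes cm [ 0.08 18.06  0.09] in final axes [ 0.07 18.06  0.1 ] turn [-0.04  0.01 -0.01]
```

The fingers stopped at 4.84 cm, short of the commanded 4.6 cm. That is about 13.6 mm of trigger travel, so the wheel is pinched. I draw it out smoothly.

>>> drive_tool(
  deltas=[
    [[0,0,0],[0,0,0],4.6],
    [[0,0,0],[0,0.3,0],4.6],
    [[0,0,0],[0,0.6,0],4.6],
    [[0,0,0],[0,0.9,0],4.6],
    [[0,0,0],[0,0.9,0],4.6],
    [[0,0,0],[0,0.9,0],4.6],
    [[0,0,0],[0,0.9,0],4.6],
    [[0,0,0],[0,0.9,0],4.6],
    [[0,0,0],[0,0.9,0],4.6],
    [[0,0,0],[0,0.9,0],4.6],
    [[0,0,0],[0,0.9,0],4.6],
    [[0,0,0],[0,0.9,0],4.6],
  ],
)

```text
clock: 9.35
tool_pos: [0.6285, -0.0597, 0.0177]
eef_rot: [0.0, 0.707, -0.0, 0.707]
contact_force: [-0.2, -0.8, -1.2]
opening: 0.552
```

>>> drive_tool(
  deltas=[
    [[0,0,0],[0,0.9,0],4.6],
    [[0,0,0],[0,0.9,0],4.6],
    [[0,0,0],[0,0.9,0],4.6],
    [[0,0,0],[0,0.9,0],4.6],
    [[0,0,0],[0,0.9,0],4.6],
    [[0,0,0],[0,0.9,0],4.6],
    [[0,0,0],[0,0.9,0],4.6],
    [[0,0,0],[0,0.7,0],4.6],
    [[0,0,0],[0,0.4,0],4.6],
    [[0,0,0],[0,0.2,0],4.6],
    [[0,0,0],[0,0,0],4.6],
    [[0,0,0],[0,0,0],4.6],
  ],
)

```text
clock: 10.35
tool_pos: [0.6289, 0.0158, 0.0178]
eef_rot: [0.001, 0.707, 0.0, 0.707]
contact_force: [0.1, 1.6, -0.1]
opening: 0.549
```

Run:
```python
from h import *
to((.6296,.03,.017),90)
snap('top','t5');crop('t5',180,160,310,230,2.5)
```

```text
t 10.35 pos [0.6289 0.0158 0.0178] tool y head 89.95 op 4.84 F [ 0.1  1.6 -0.1] q7 1.0
shift now-axes cm [0.08 1.42 0.07] in final axes [0.08 1.42 0.07] turn [-0.05  0.04 -0.05]
pics/t5_c180_160.png
```

View pics/t5_c180_160.png

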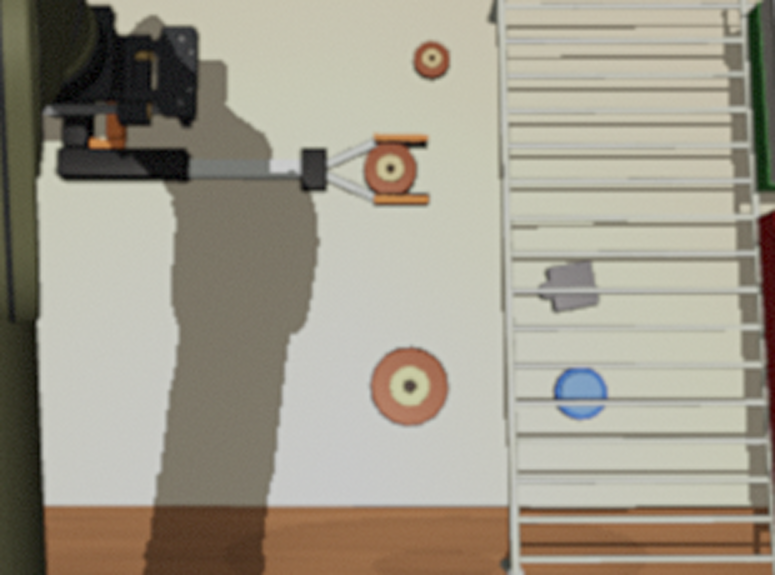

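The wheel is out and held flat between the pads at (390,169), about 85 mm ahead of the front rail (u≈503). I release the trigger gradually, then lift away.

>>> drive_tool(
  deltas=[
    [[0,0,0],[0,0,0],4.9],
    [[0,0,0],[0,0,0],5.1],
    [[0,0,0],[0,0,0],5.3],
    [[0,0,0],[0,0,0],5.6],
    [[0,0,0],[0,0,0],5.9],
    [[0,0,0],[0,0,0],6.2],
    [[0,0,0],[0,0,0],6.6],
    [[0,0,0],[0,0,0],7.2],
    [[0,0,0],[0,0,0],8.0],
    [[0,0,0],[0,0,0],8.6],
    [[0,0,0],[0,0,0],8.6],
    [[0,0,0],[0,0,0],8.6],
  ],
)

```text
clock: 11.4
tool_pos: [0.6287, 0.0154, 0.0178]
eef_rot: [0.0, 0.707, -0.0, 0.707]
contact_force: [-0.1, -0.5, -0.0]
opening: 0.974
```

>>> drive_tool(
  deltas=[
    [[0,0,0],[-0.5,0,0],8.6],
    [[0,0,0],[-1,0,0],8.6],
    [[0,0,0],[-1,0,0],8.6],
    [[0,0,0],[-1.5,0,0],8.6],
    [[0,0,0],[-2,0,0],8.6],
    [[0,0,0],[-2,0,0],8.6],
    [[0,0,0],[-2,0,0],8.6],
    [[0,0,0],[-2,0,0],8.6],
    [[0,0,0],[-2,0,0],8.6],
    [[0,0,0],[-1,0,0],8.6],
    [[0,0,0],[0,0,0],8.6],
    [[0,0,0],[0,0,0],8.6],
  ],
)

```text
clock: 12.4
tool_pos: [0.6287, 0.0152, 0.1683]
eef_rot: [0.0, 0.707, -0.0, 0.707]
contact_force: [0.0, -0.2, -0.4]
opening: 0.976
```

Run:
```python
from h import *
to((.6296,.03,.17),90)
a=snap('top','t6');b=snap('scene','s6')
A=a['color'][160:360,150:400,::-1];B=b['color'][130:330,180:430,::-1]
cv2.imwrite('pics/end.png',cv2.resize(np.hstack([A,B]),None,fx=1.6,fy=1.6,interpolation=cv2.INTER_CUBIC))
```

```text
t 12.4 pos [0.6287 0.0152 0.1683] tool y head 89.94 op 8.6 F [ 0.  -0.2 -0.4] q7 1.1
shift now-axes cm [-0.17  1.48  0.09] in final axes [-0.17  1.48  0.09] turn [-0.06  0.06  0.  ]
```

View pics/end.png

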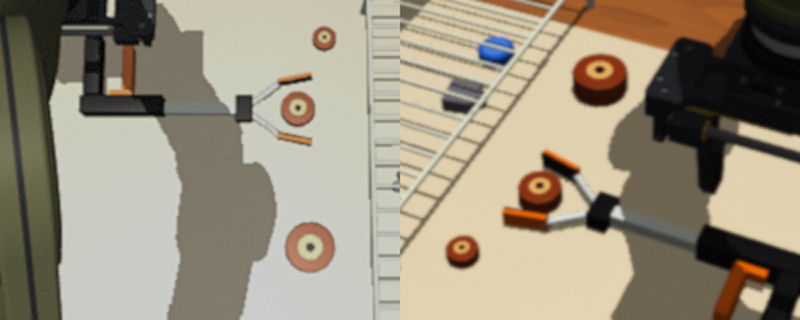

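The wheel lies flat between the reopened jaws, in front of the rack at (297,108) in the left panel. The gripper is clear above. I hand in.

Run:
```python
from h import *
s=load('t6');print('wheel',world(s,150+297/1.6,160+108/1.6,.02),'tips',world(s,150+310/1.6,160+75/1.6,.022),world(s,150+310/1.6,160+142/1.6,.022))
print(r.finish_job())
```

```text
wheel [ 0.57284882 -0.22299979  0.02      ] tips [ 0.6148232  -0.23937955  0.022     ] [ 0.52948828 -0.23894972  0.022     ]
the job is handed in; nothing more can be done
None
```

I used the reacher to draw the middle-sized wheel out from under the rack and handed the job in at about 12.5 s. No verdict was reported, so what follows is from my own checks.

- **Closing on the wheel:** under the rack, the fingers stopped at 4.84 cm against a commanded 4.6 cm. That is about 13.6 mm of trigger travel, inside the 9–17 mm window. The opening stayed near 4.84 cm while I drew the wheel out. The force between the jaws and the wheel could not be read directly.
- **Final picture:** the wheel lies flat at about (0.573, −0.223), roughly 85 mm ahead of the rack's front edge. The jaw tips are about 85 mm apart, as they were at the start, so the trigger is released.
- **Gripper:** it is lifted well clear of everything, with about 0 N on the tool. Its fingers were never near the wheel.
- **Disagreement between cameras:** they differed by up to about 10 mm on where the grip was. I took a value in between, within the ±13 mm grasp slack, and the grasp then measured within about 4 mm of nominal. No other check failed.

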